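# Load the flask press by one turn and lock it

## Task

Two denture flasks stand in the bench press with its springs still slack. With the fingertips against the upright black grip on the hand wheel, push the wheel clockwise (seen from above) through exactly one full turn, until the grip stands at the red pointer again, then push the red knob of the lock lever clockwise until the lever comes up against its stop, so that the screw cannot back off. Push gently, do not grip or lift anything, and leave the things standing round the press where they are.

Things in the scene. Friction and masses are not known exactly. Their poses are not given: they have to be found in the camera images.
- flask_press: green bench press with steel columns and two brass flasks in it, fixed to the table; 92 (x) x 156 (y) mm base, crosshead top 190 mm above the table; origin at the centre of the base's underside, on the wheel's vertical axis; its yaw turns from start to start. The red pointer lies beside the wheel rim in the direction of the press's own -y, 70 to 83 mm from the axis; its top is 255 mm above the table
- wheel_centre (a point): fixed point on the wheel's vertical axis at the rim's starting height, 243 mm above the table (the rim is a dark ring of 68 mm outer radius, 12 mm thick; its top is at 249 mm at the start)
- crank_grip (a point): the upright black grip on the wheel rim, half-way up: 20 mm diameter, 46 mm tall (23 mm above and below this point), 62 mm from the wheel's axis; moves with the wheel. It stands free above the rim (the nearest thing beside it is the hub, 45 mm inward and lower)
- wheel (a joint): turning of the hand wheel, rad: 0 when the grip stands at the red pointer, growing clockwise seen from above, counted on through whole turns (6.283 = one turn); starts within 0.06 of 0. The wheel sinks 8 mm per turn. Stays where it is left; pushing the grip takes about 2 to 5 N
- lock_knob (a point): the red upright knob at the end of the lock lever, half-way up: 19 mm diameter, 42 mm tall, 100 mm from the wheel's axis, on the press's left; it turns about the same vertical axis as the wheel. This point is 245 mm above the table; the lever's arm runs inward below the rim
- lock_lever (a joint): swing of the lock lever, rad: 0 free, growing clockwise seen from above to 0.9 at its stop; starts between 0 and 0.15. Stays where it is left; pushing the knob takes about 1.5 to 3 N
- cast_a: bystander: cream plaster dental cast, 59 x 72 x 27 mm; origin at the centre of its underside
- cast_c: bystander: off-white plaster dental cast, 60 x 73 x 28 mm; origin at the centre of its underside
- bur_block: bystander: small wooden block with burs, 34 x 70 x 43 mm; origin at the centre of its underside
- jar_wax: bystander: small jar with a dark red lid, 44 mm diameter, 50 mm tall; origin at the centre of its underside
- mixing_bowl: bystander: green rubber mixing bowl, 116 mm diameter, 66 mm tall; origin at the centre of its underside
- pliers: bystander: blue-handled pliers lying flat, 165 x 47 x 12 mm; origin at the centre of the underside

How it is judged:
By the outcome, as a careful person would: the job done as asked, in the order asked, and still so for the second after the job is handed in, with the robot touching nothing.
It also fails if it takes over 72 s, if anything falls off the work surface, if the arm or the gripper's body presses on something with over 40 N, if the wrist force passes 120 N, or if a joint passes its speed limit or range.

## Robot

A 6-joint arm with a two-finger parallel gripper is mounted at the origin on a cart in front of the work surface, level with it; the furniture and walls round the work are solid. World frame = base frame: x ahead of the robot, y to its left, z up, the work surface at z = 0. Lengths are in m, angles in rad, forces in N, time in s.
With the tool pointing down it reaches from about 0.35 to 0.975 m from the base axis. Payload 4.9 kg.
Tool frame: the origin (TCP) lies on the front face of the gripper's body, between the roots of the fingers; the fingertips stand ctrl.tip_extent ahead of it and the grasp point (between the pads) lies 54 mm ahead of it (ctrl.tip_extent is the distance from the TCP to the fingertips, in m); z points along the fingers, y is the line along which they close (so a half turn about z gives the same grasp; the last joint's range is limited). The gripper opens to 85 mm and grips with 20 to 120 N. Pads are 22 mm wide; open, the fingers measure 114 mm over their backs; the gripper's body (76 mm by 85 mm) begins 54 mm behind the grasp point. The pads swing forward as they close: fully open they stand 13 mm farther back than shut.
Start: joints at [1.15, 0.053, 1.613, -0, 1.476, -0.119], TCP at [0.186, 0.597, 0.304] pointing down, gripper open.
Joint ranges: [-3.01, 3.01], [-1.01, 2.22], [0.06, 2.58], [-1.02, 4.17], [0.09, 2.62], [-3.14, 3.14]. Speed limits (rad/s): [2.57, 2.57, 3.14, 3.14, 3.14, 3.14].

## Interface

Orientations are given as a rotation vector (axis times angle).
In Python, from station import ctrl gives the robot as it stands.
- The arm moves only by the tool apply_moves, never from a script. Its argument "rows" is one flat list of numbers, 6 for each row, row after row: the shift along the tool's x, y, z normalised to -1 to 1, where 1 is 0.6 m, then the turn, a rotation vector about the tool's x, y, z normalised to -1 to 1, where 1 is 90 degrees. A call has 1 to 20 rows; each row is the pose to reach, as a shift and turn from the pose commanded when the call began, along the tool's axes at that moment; what a row does not reach only later rows make up. A row lasts 1/10 s, in which the tool goes at most 50 mm and 8.59 degrees, less where a joint would pass 70% of its speed; a pose out of reach is approached as far as the arm can. A call with a number of a shift or a turn outside -1 to 1 is refused whole. A call with a gripper value outside its range is refused whole. "grip" is the opening, from 0 (shut) to 1 (fully open), set as the call begins (left out, the last holds). The fingers move at their own pace and stop on an object; "grip_force" is the grip in N (left out, the last holds). Time passes only in rows, so rows that repeat a pose let the fingers close. It gives the time, the measured TCP pose, the force, the opening and the grip force at its end, in the units of the state.
- ctrl.get_obs(): the state, without advancing time (a new reading comes with each control period).
- ctrl.get_image(name): name is "scene" or "top" or "wrist"; returns (picture, depth): 480x640x3 uint8, blue, green, red; 480x640 float32, m along the optical axis (not along the pixel's ray), 0 where there is no reading.
- ctrl.camera_model(name): a dict with "mtx" (3x3 intrinsics, pixels), "R" (3x3) and "t" (3): a world point X has camera coordinates R X + t; the wrist camera has in their place "tool_from_camera" (4x4, takes a point from camera to tool coordinates, whose origin is the TCP and whose axes are the flange's). Camera axes: x right, y down, z forward; pixel columns grow to the right and rows downward; lengths in m; the calibration is good to about 2 mm. A picture is of the moment at which its call begins: read the wrist's pose just before it. camera_model takes no time and is no camera call.
- ctrl.finish_job(): hands the job in; it is judged then, once.
The state is a dict: "t": time; "q": joint angles; "dq": joint speeds; "effort": joint torques, N m; "tool_pos": TCP position; "tool_rot": TCP orientation; "contact_force": force on the tool from outside, world axes, zero at the start; "wrist_torque": the same for the moment, N m; "opening": finger opening in m; "grip_force": force on a finger pad.
Only numpy, scipy, OpenCV 4.12 (cv2) and the standard library are available. Lean on these libraries where they do the work, as an engineer would, in place of code of your own. Each camera call takes 0.05 s, during which the arm holds its last target. There are 200 camera calls.

## Working session

There is one attempt and no reset: what is moved stays moved. The work goes in short steps, Python scripts to look and compute and a tool call to move; the robot and the scene stay as the last step left them, time stands still between calls to the robot, and variables do not carry over. Pictures are saved under pics/ and viewed, at most 10 in all, crops included, and the job is handed in when it is done.

Besides the shell and the picture viewer there is one more tool, called after "Request:" in YAML: its name, and indented under it one key for each argument. apply_moves: Moves the arm, as the interface text tells. Its arguments: {"type":"object","properties":{"rows":{"type":"array","items":{"type":"number"}},"grip":{"type":"number"},"grip_force":{"type":"number"}},"required":["rows"]}

```bash
ls; mkdir -p pics; python3 - <<'E'
from station import ctrl
import cv2,numpy as np
o=ctrl.get_obs();print(o,ctrl.tip_extent)
for n in("scene","top"):
    p,d=ctrl.get_image(n);cv2.imwrite(f"pics/{n}0.png",p);np.save(f"pics/{n}0.npy",d)
    m=ctrl.camera_model(n);print(n,m)
E
```

```text
pics
{'t': 0.0, 'q': array([ 1.14999222e+00,  5.33328860e-02,  1.61432312e+00, -5.22140454e-06,
        1.47596894e+00, -1.18981371e-01]), 'dq': array([-0.000159  , -0.00023751,  0.00058819, -0.00048044, -0.00057955,
       -0.00017658]), 'effort': array([ 2.50899584e-04, -3.93667138e+01, -3.70181179e+01, -4.92718596e-05,
        6.78619574e-03, -4.99102839e-06]), 'tool_pos': array([0.18558003, 0.59630929, 0.30266032]), 'tool_rot': array([-4.72222825e-01, -3.10535467e+00,  3.07840976e-03]), 'contact_force': array([-0.27330853,  0.87055346,  0.32944086]), 'wrist_torque': array([-0.04339212, -0.01102515, -0.04090015]), 'grip_force': 0.0, 'opening': 0.08552435627112448} 0.0726
scene {'mtx': array([[608.05364698,   0.        , 314.94155331],
       [  0.        , 608.05364698, 239.46727916],
       [  0.        ,   0.        ,   1.        ]]), 'R': array([[ 0.79464384, -0.60706685, -0.0033175 ],
       [-0.31988818, -0.41407311, -0.8521825 ],
       [ 0.51595806,  0.6782428 , -0.52323416]]), 't': array([-0.34810038,  0.29462891,  1.03548636])}
top {'mtx': array([[460.9775203 ,   0.        , 318.44139775],
       [  0.        , 460.9775203 , 236.39478272],
       [  0.        ,   0.        ,   1.        ]]), 'R': array([[ 0.01956667, -0.99979885, -0.004405  ],
       [-0.99581433, -0.01909488, -0.08938237],
       [ 0.08928027,  0.00613547, -0.99598764]]), 't': array([-0.00400882,  0.46162378,  1.032313  ])}
```

View pics/scene0.png

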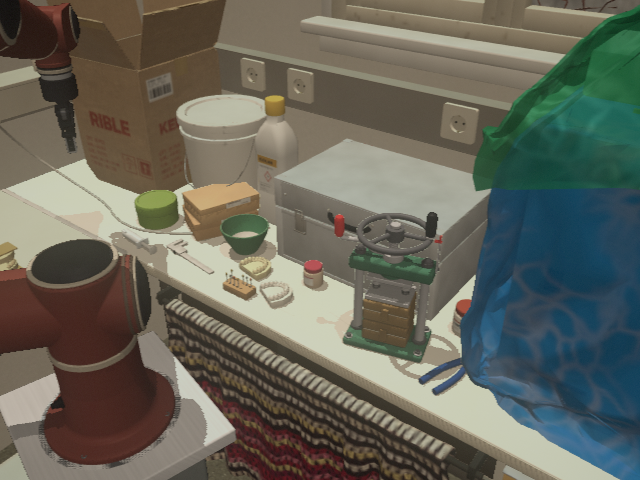

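View pics/top0.png

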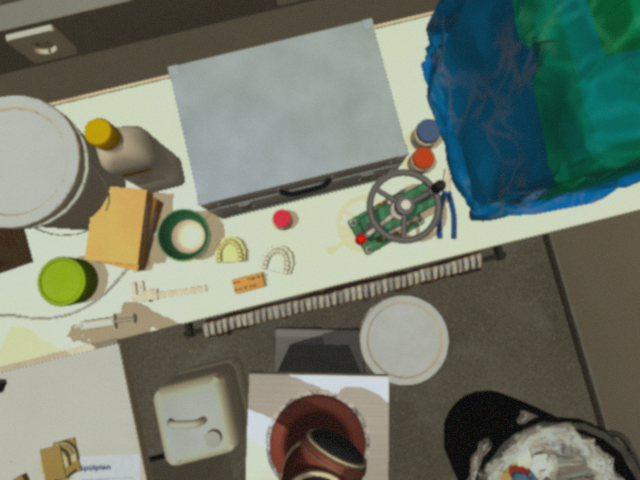

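The scene view shows the wheel (about 397,232), the black grip (432,225) and the red knob (339,224). In the top view the wheel centre is at about (404,206), the grip at (438,187) and the knob at (361,240). A metal case stands behind the press and a blue bag to its right.

```bash
cat > h.py <<'E'
import numpy as np,cv2
from station import ctrl
def ray(n,u,v):
    m=ctrl.camera_model(n);R,t=m["R"],m["t"];k=np.linalg.inv(m["mtx"])
    return -R.T@t, R.T@(k@[u,v,1.])
def onz(n,u,v,z):
    c,d=ray(n,u,v);return c+d*(z-c[2])/d[2]
def tri(a,b):
    (c1,d1),(c2,d2)=ray("scene",*a),ray("top",*b)
    s=np.linalg.lstsq(np.c_[d1,-d2],c2-c1,rcond=None)[0]
    p,q=c1+s[0]*d1,c2+s[1]*d2;return (p+q)/2,np.linalg.norm(p-q)
def cloud(n,d):
    m=ctrl.camera_model(n);v,u=np.mgrid[:480,:640]
    P=np.stack([u,v,np.ones_like(u)],-1)@np.linalg.inv(m["mtx"]).T*d[...,None]
    return (P-m["t"])@m["R"]
E
python3 - <<'E'
from h import *
np.set_printoptions(precision=4,suppress=True)
I={n:cv2.imread(f"pics/{n}0.png") for n in("scene","top")}
D={n:np.load(f"pics/{n}0.npy") for n in I}
def red(n,x0,x1,y0,y1):
    h=cv2.cvtColor(I[n],cv2.COLOR_BGR2HSV)[y0:y1,x0:x1]
    m=((h[...,0]<8)|(h[...,0]>172))&(h[...,1]>150)&(h[...,2]>90)
    v,u=np.nonzero(m);return u.mean()+x0,v.mean()+y0,len(u),v.min()+y0,v.max()+y0
def dark(n,x0,x1,y0,y1,th=45):
    m=I[n][y0:y1,x0:x1].max(2)<th
    v,u=np.nonzero(m);return u.mean()+x0,v.mean()+y0,len(u),v.min()+y0,v.max()+y0
rs,rt=red("scene",328,350,205,245),red("top",352,372,230,250);print("knob",rs,rt,tri(rs[:2],rt[:2]))
gs,gt=dark("scene",422,442,205,240),dark("top",428,448,176,197);print("grip",gs,gt,tri(gs[:2],gt[:2]))
print(red("scene",425,450,225,250))
Pt=cloud("top",D["top"]);Ps=cloud("scene",D["scene"])
# rim fit from depth, both clouds
for P in(Pt,Ps):
    s=(abs(P[...,2]-.245)<.008)&(np.hypot(P[...,0]-.52,P[...,1]+.19)<.13)
    v,u=np.nonzero(s);Q=P[s];print(len(Q),Q.min(0),Q.max(0))
    (c,r)=cv2.minEnclosingCircle(Q[:,:2].astype(np.float32));print("circ",c,r)
print("hub",onz("top",404,206,.25))
for uv in[(300,100),(380,150),(400,160),(395,100),(425,131),(422,158),(440,100),(460,150),(450,195),(500,150),(440,50)]:
    print(uv,Pt[uv[1],uv[0]])
cv2.imwrite("pics/c.png",np.hstack([cv2.resize(I["top"][160:250,340:460],(480,360),interpolation=2),cv2.resize(I["scene"][200:290,320:400+0],(320,360),interpolation=2)]))
E
```

```text
knob (np.float64(338.95348837209303), np.float64(225.07558139534885), 172, np.int64(215), np.int64(236)) (np.float64(360.52564102564105), np.float64(238.66666666666666), 78, np.int64(234), np.int64(243)) (array([ 0.4385, -0.0717,  0.2461]), np.float64(0.000585006842828577))
grip (np.float64(432.0), np.float64(235.0), 1, np.int64(235), np.int64(235)) (np.float64(436.69879518072287), np.float64(187.24096385542168), 83, np.int64(182), np.int64(192)) (array([ 0.5329, -0.2063,  0.2549]), np.float64(0.00014685507174934037))
(np.float64(438.3), np.float64(240.55), 20, np.int64(237), np.int64(242))
1814 [ 0.4324 -0.3197  0.2371] [ 0.5679 -0.0827  0.2529]
circ (0.5137731432914734, -0.20076978206634521) 0.12086816877126694
1509 [ 0.4313 -0.2209  0.237 ] [ 0.5677 -0.0821  0.253 ]
circ (0.5045701265335083, -0.15478505194187164) 0.07539577782154083
hub [ 0.4987 -0.1489  0.25  ]
(300, 100) [0.7095 0.0447 0.2044]
(380, 150) [ 0.6126 -0.1104  0.2076]
(400, 160) [ 0.6031 -0.1547  0.1722]
(395, 100) [ 0.7951 -0.1719 -0.0019]
(425, 131) [ 0.6963 -0.2271  0.0709]
(422, 158) [ 0.6371 -0.222   0.0636]
(440, 100) [ 0.7481 -0.2478  0.1201]
(460, 150) [ 0.6294 -0.2776  0.1589]
(450, 195) [ 0.5651 -0.2989  0.0093]
(500, 150) [ 0.5998 -0.3159  0.2664]
(440, 50) [ 0.8309 -0.2343  0.1738]
```

View pics/c.png

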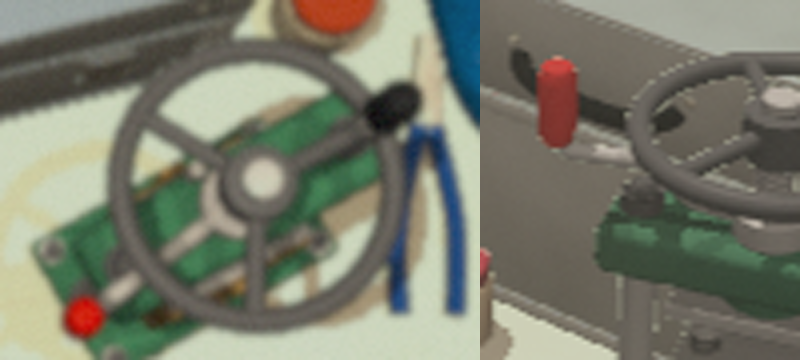

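Checks: the knob triangulates to (0.4385, -0.0717, 0.246), which puts it 99 mm from the axis, as stated. The axis is near (0.4995, -0.150) and the grip direction is about -60°. First move: rise, close the fingers, start turning and travel half-way.

Request:
apply_moves:
  rows: [-0.1,-0.1,-0.195,0,0,0.2,-0.537,-0.526,-0.195,0,0,1,-0.537,-0.526,-0.195,0,0,1,-0.537,-0.526,-0.195,0,0,1,-0.537,-0.526,-0.195,0,0,1,-0.537,-0.526,-0.195,0,0,1,-0.537,-0.526,-0.195,0,0,1,-0.537,-0.526,-0.195,0,0,1,-0.537,-0.526,-0.195,0,0,1,-0.537,-0.526,-0.195,0,0,1,-0.537,-0.526,-0.195,0,0,1,-0.537,-0.526,-0.195,0,0,1,-0.537,-0.526,-0.195,0,0,1,-0.537,-0.526,-0.195,0,0,1]
  grip: 0

```text
t: 1.5
tool_pos: [0.3992, 0.2001, 0.4205]
tool_rot: [-2.528, -1.865, 0.001]
contact_force: [-0.2, -0.3, -0.2]
opening: 0.0003
grip_force: 0.0
```

```bash
python3 - <<'E'
from h import *
from scipy.spatial.transform import Rotation as Ro
np.set_printoptions(precision=4,suppress=True)
o=ctrl.get_obs();R=Ro.from_rotvec(o["tool_rot"]).as_matrix();print(o["t"],o["q"],o["tool_pos"],R,ctrl.tip_extent,o["opening"],o["contact_force"])
print(ctrl.camera_model("wrist"))
tgt=np.array([.50,-.13,.44]);print("shift/0.6",R.T@(tgt-o["tool_pos"])/.6, "x yaw",np.degrees(np.arctan2(R[1,0],R[0,0])))
for n in("top","scene"):
    P=cloud(n,np.load(f"pics/{n}0.npy")).reshape(-1,3)
    dd=np.hypot(P[:,0]-.4995,P[:,1]+.15)
    for z in(.2,.25,.3,.35):
        s=(P[:,2]>z)&(P[:,2]<.6)&(dd>.11)&(P[:,0]>.3);i=np.argmin(np.where(s,dd,9));print(n,z,P[i],dd[i])
E
```

```text
1.5 [ 0.2977 -0.4276  1.8405  0.0001  1.7294  0.5972] [0.3992 0.2001 0.4205] [[ 0.2951  0.9555 -0.0007]
 [ 0.9555 -0.2951 -0.0001]
 [-0.0003 -0.0006 -1.    ]] 0.0726 0.0002947369210863932 [-0.1998 -0.307  -0.1974]
{'mtx': array([[364.3621,   0.    , 318.2265],
       [  0.    , 364.3621, 234.9111],
       [  0.    ,   0.    ,   1.    ]]), 'tool_from_camera': array([[-0.0003, -0.9578, -0.2874,  0.0736],
       [ 1.    , -0.0004,  0.0006,  0.0007],
       [-0.0007, -0.2874,  0.9578, -0.071 ],
       [ 0.    ,  0.    ,  0.    ,  1.    ]])}
shift/0.6 [-0.4762  0.3228 -0.0326] x yaw 72.8381233405203
top 0.2 [ 0.6072 -0.1277  0.2069] 0.1100305700507414
top 0.25 [ 0.5007 -0.2999  0.4807] 0.14985608126727837
top 0.3 [ 0.5007 -0.2999  0.4807] 0.14985608126727837
top 0.35 [ 0.5007 -0.2999  0.4807] 0.14985608126727837
scene 0.2 [ 0.6096 -0.1528  0.2076] 0.1101152784646569
scene 0.25 [ 0.5047 -0.2984  0.4822] 0.1485046319335146
scene 0.3 [ 0.5047 -0.2984  0.4822] 0.1485046319335146
scene 0.35 [ 0.5047 -0.2984  0.4822] 0.1485046319335146
```

```bash
python3 - <<'E'
from h import *
np.set_printoptions(precision=3,suppress=True,linewidth=150)
P=np.vstack([cloud(n,np.load(f"pics/{n}0.npy")).reshape(-1,3) for n in("top","scene")])
for z in(.26,.3,.34,.4,.45,.5,.55,.6):
    print(z,[round(P[s][:,1].max(),3) if (s:=(P[:,2]>z-.03)&(P[:,2]<z+.05)&(abs(P[:,0]-x)<.02)&(P[:,1]<-.2)&~((z<.32)&(P[:,1]>-.235))).sum()>3 else None for x in np.arange(.34,.8,.04)])
E
```

```text
0.26 [None, None, None, None, np.float64(-0.315), np.float64(-0.314), np.float64(-0.305), np.float64(-0.283), np.float64(-0.282), np.float64(-0.286), np.float64(-0.278), np.float64(-0.257)]
0.3 [None, None, None, None, np.float64(-0.315), np.float64(-0.314), np.float64(-0.319), np.float64(-0.291), np.float64(-0.29), np.float64(-0.288), np.float64(-0.278), np.float64(-0.257)]
0.34 [None, None, None, None, np.float64(-0.318), np.float64(-0.316), np.float64(-0.324), np.float64(-0.302), np.float64(-0.294), np.float64(-0.294), np.float64(-0.283), np.float64(-0.264)]
0.4 [None, None, None, np.float64(-0.31), np.float64(-0.307), np.float64(-0.319), np.float64(-0.33), np.float64(-0.31), np.float64(-0.303), np.float64(-0.297), np.float64(-0.286), np.float64(-0.275)]
0.45 [None, None, None, np.float64(-0.31), np.float64(-0.298), np.float64(-0.298), np.float64(-0.288), np.float64(-0.277), np.float64(-0.262), np.float64(-0.255), np.float64(-0.253), None]
0.5 [None, None, None, None, np.float64(-0.298), np.float64(-0.301), np.float64(-0.289), np.float64(-0.277), np.float64(-0.262), np.float64(-0.255), np.float64(-0.253), None]
0.55 [None, None, None, None, np.float64(-0.344), np.float64(-0.314), np.float64(-0.3), np.float64(-0.297), np.float64(-0.282), np.float64(-0.275), np.float64(-0.304), None]
0.6 [None, None, None, None, None, None, np.float64(-0.404), np.float64(-0.324), np.float64(-0.316), np.float64(-0.309), np.float64(-0.304), np.float64(-0.307)]
```

Request:
apply_moves:
  rows: [-0.476,0.323,-0.033,0,0,0.476,-0.476,0.323,-0.033,0,0,0.476,-0.476,0.323,-0.033,0,0,0.476,-0.476,0.323,-0.033,0,0,0.476,-0.476,0.323,-0.033,0,0,0.476,-0.476,0.323,-0.033,0,0,0.476,-0.476,0.323,-0.033,0,0,0.476,-0.476,0.323,-0.033,0,0,0.476,-0.476,0.323,-0.033,0,0,0.476]

```text
t: 2.4
tool_pos: [0.5, -0.1309, 0.44]
tool_rot: [-3.034, -0.809, 0.002]
contact_force: [0.1, -0.2, 0.2]
opening: 0.0002
grip_force: 0.0
```

```bash
python3 - <<'E'
from h import *
from scipy.spatial.transform import Rotation as Ro
np.set_printoptions(precision=4,suppress=True)
o=ctrl.get_obs();print(o["t"],o["q"],o["tool_pos"],Ro.from_rotvec(o["tool_rot"]).as_matrix())
p,d=ctrl.get_image("wrist");cv2.imwrite("pics/w1.png",p);np.savez("pics/w1.npz",d=d,p=o["tool_pos"],r=o["tool_rot"])
E
```

```text
2.4 [-0.4002 -0.2501  1.6721  0.0004  1.7213  0.6494] [ 0.5    -0.1309  0.44  ] [[ 0.8672  0.498  -0.0014]
 [ 0.498  -0.8672  0.001 ]
 [-0.0007 -0.0015 -1.    ]]
```

View pics/w1.png

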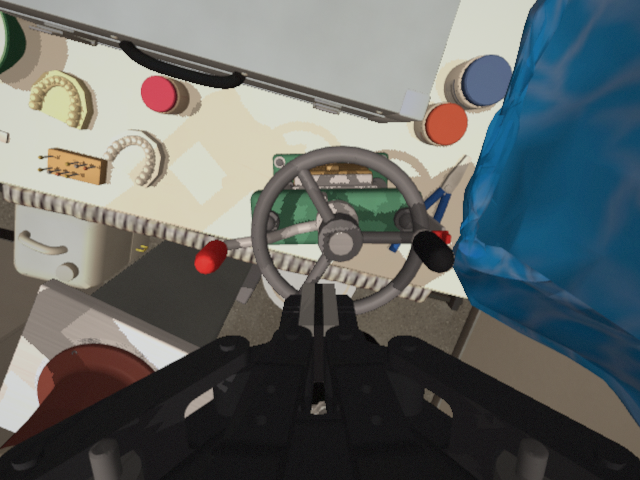

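The wrist view shows the wheel centre at (338,240), the grip top at about (440,255), the red pointer at (446,238) and the knob at (210,257). The blue bag is close behind the grip, so I'll check how far the arm's wrist extends towards it.

```bash
python3 - <<'E'
from h import *
np.set_printoptions(precision=3,suppress=True,linewidth=150)
o=ctrl.get_obs();T=o["tool_pos"];a=o["q"][0];l=np.array([-np.sin(a),np.cos(a)]);f=np.array([np.cos(a),np.sin(a)])
A=[]
for n in("top","scene"):
    p,d=ctrl.get_image(n);cv2.imwrite(f"pics/{n}1.png",p);d0=np.load(f"pics/{n}0.npy")
    m=(d>0)&((d<d0-.03)|(d0==0));A.append(cloud(n,d)[m])
P=np.vstack(A);P=P[(P[:,2]>.3)&(np.hypot(*(P[:,:2]-T[:2]).T)<.3)]
for h in np.arange(-.06,.5,.04):
    s=abs(P[:,2]-T[2]-h)<.02;Q=P[s][:,:2]-T[:2]
    if s.sum()>10:
        L,F=Q@l,Q@f;print(round(h,2),s.sum(),"left",np.percentile(L,[1,99]),"fwd",np.percentile(F,[1,99]),"x",np.percentile(Q[:,0],[1,99]),"y",np.percentile(Q[:,1],[1,99]))
i=cv2.imread("pics/scene1.png")[0:320,300:620];j=cv2.imread("pics/top1.png")[80:400,250:570]
cv2.imwrite("pics/st1.png",cv2.resize(np.hstack([i,j]),(800,400)))
E
```

```text
-0.06 300 left [-0.215  0.005] fwd [-0.015  0.206] x [-0.014  0.148] y [-0.249  0.01 ]
-0.02 951 left [-0.183  0.028] fwd [-0.043  0.086] x [-0.033  0.02 ] y [-0.198  0.036]
0.02 1685 left [-0.179  0.03 ] fwd [-0.053  0.067] x [-0.04   0.031] y [-0.188  0.046]
0.06 1374 left [-0.19   0.025] fwd [-0.038  0.135] x [-0.039  0.054] y [-0.212  0.034]
0.1 1849 left [-0.175  0.028] fwd [-0.038  0.17 ] x [-0.038  0.1  ] y [-0.224  0.035]
0.14 2890 left [-0.058  0.028] fwd [-0.292  0.031] x [-0.28   0.022] y [-0.036  0.091]
0.18 8557 left [-0.064  0.055] fwd [-0.293  0.025] x [-0.288  0.002] y [-0.063  0.135]
0.22 31122 left [-0.055  0.06 ] fwd [-0.294  0.029] x [-0.281  0.034] y [-0.038  0.148]
0.26 10179 left [-0.056  0.055] fwd [-0.298  0.023] x [-0.277  0.037] y [-0.054  0.126]
```

View pics/st1.png

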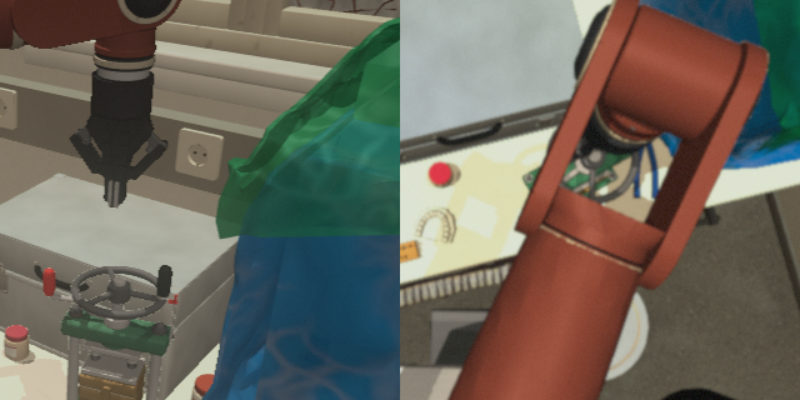

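The fork and wrist are centred on the TCP to about ±65 mm. At pushing height that leaves roughly 20 mm to the bag, which is enough. Next I'll refine the axis, the grip and the start angle.

```bash
cat >> h.py <<'E'
from scipy.spatial.transform import Rotation as Ro
from scipy.optimize import least_squares
def wcloud(d,p,r):
    T=np.eye(4);T[:3,:3]=Ro.from_rotvec(r).as_matrix();T[:3,3]=p
    m=ctrl.camera_model("wrist");M=T@m["tool_from_camera"];v,u=np.mgrid[:480,:640]
    P=np.stack([u,v,np.ones_like(u)],-1)@np.linalg.inv(m["mtx"]).T*d[...,None]
    return P@M[:3,:3].T+M[:3,3]
def circ(Q,c0,r=None):
    f=(lambda c:np.hypot(Q[:,0]-c[0],Q[:,1]-c[1])-(c[2] if r is None else r))
    return least_squares(f,list(c0)+([.06] if r is None else []),loss="soft_l1",f_scale=.003).x
E
python3 - <<'E'
from h import *
np.set_printoptions(precision=4,suppress=True,linewidth=150)
z=np.load("pics/w1.npz");C={"wrist":(wcloud(z["d"],z["p"],z["r"]),cv2.imread("pics/w1.png"))}
for n in("top","scene"):C[n]=(cloud(n,np.load(f"pics/{n}0.npy")),cv2.imread(f"pics/{n}0.png"))
c=np.array([.4995,-.15])
for n,(P,I) in C.items():
    dd=np.hypot(P[...,0]-c[0],P[...,1]-c[1]);ang=np.degrees(np.arctan2(P[...,1]-c[1],P[...,0]-c[0]))
    s=(abs(P[...,2]-.246)<.008)&(dd>.048)&(dd<.076)&(abs(ang+60)>20)
    print(n,"rim",s.sum(),circ(P[s],c),P[s][:,2].max())
    g=(P[...,2]>.275)&(P[...,2]<.305)&(dd>.04)&(dd<.09)&(abs(ang+60)<25)&(I.max(2)<90)
    Q=P[g];print(" grip",len(Q),circ(Q,c+[.031,-.054],.010) if len(Q)>9 else"",Q.mean(0),Q.max(0))
    h=cv2.cvtColor(I,cv2.COLOR_BGR2HSV);rd=((h[...,0]<8)|(h[...,0]>172))&(h[...,1]>140)&(h[...,2]>80)
    p=rd&(dd<.1)&(dd>.06)&(abs(ang+60)<30);Q=P[p];print(" pointer",len(Q),Q.mean(0) if len(Q) else"",np.unique(ang[p].round()))
    k=rd&(abs(dd-.1)<.02)&(abs(ang-128)<20)&(P[...,2]>.2);Q=P[k];print(" knob",len(Q),circ(Q,(.4385,-.0717),.0095) if len(Q)>9 else "",Q[:,2].min(),Q[:,2].max())
E
```

```text
wrist rim 6366 [ 0.5031 -0.1478  0.0608] 0.2518544932969266
 grip 951 [ 0.5317 -0.2043] [ 0.5333 -0.1987  0.2913] [ 0.5423 -0.1924  0.2997]
 pointer 131 [ 0.5425 -0.2136  0.2515] [-59. -58. -57. -56. -55. -54. -51. -50.]
 knob 752 [ 0.4382 -0.0702] 0.23204360065776858 0.26785089713358123
top rim 1312 [ 0.4994 -0.1489  0.0616] 0.25206723384958474
 grip 102 [ 0.5321 -0.2058] [ 0.5277 -0.2005  0.2912] [ 0.5359 -0.1934  0.2993]
 pointer 0  []
 knob 80 [ 0.4391 -0.0763] 0.22041863016134144 0.26687025436504436
scene rim 1039 [ 0.4976 -0.1512  0.0616] 0.2528119922793863
 grip 149 [ 0.5319 -0.2009] [ 0.5266 -0.2066  0.2873] [ 0.538  -0.1964  0.3005]
 pointer 23 [ 0.539  -0.2161  0.2471] [-63. -62. -61. -60. -59. -58. -57. -56.]
 knob 180 [ 0.4389 -0.0692] 0.22604189622542828 0.26749171735010996
```

```bash
python3 - <<'E'
from h import *
np.set_printoptions(precision=4,suppress=True,linewidth=150)
p,d=ctrl.get_image("scene");P=cloud("scene",d);T=ctrl.get_obs()["tool_pos"]
s=(d>0)&(np.hypot(P[...,0]-T[0],P[...,1]-T[1])<.035)&(P[...,2]>.3)&(P[...,2]<.43)
print("tip ext",T[2]-np.percentile(P[s][:,2],[0,1,5]))
z=np.load("pics/w1.npz");P=wcloud(z["d"],z["p"],z["r"]);Q=P[(np.hypot(P[...,0]-T[0],P[...,1]-T[1])<.035)&(P[...,2]>.3)];print(T[2]-np.percentile(Q[:,2],[0,1,5]) if len(Q) else 0)
def rows(a,b,n):
    f=lambda t:np.array([.1*np.cos(np.radians(t)),-.1*np.sin(np.radians(t))])
    for k in np.linspace(a,b,n+1)[1:]: print("%.3f, %.3f, 0,0,0,0,"%tuple(f(k)-f(a)),end=" ")
    print()
rows(-60,-180,20);rows(-180,-300,20);rows(-300,-390,18)
E
```

```text
tip ext [0.072  0.0689 0.0635]
[0.0695 0.061  0.0433]
-0.009, 0.005, 0,0,0,0, -0.019, 0.009, 0,0,0,0, -0.029, 0.011, 0,0,0,0, -0.040, 0.013, 0,0,0,0, -0.050, 0.013, 0,0,0,0, -0.060, 0.013, 0,0,0,0, -0.071, 0.011, 0,0,0,0, -0.081, 0.009, 0,0,0,0, -0.091, 0.005, 0,0,0,0, -0.100, 0.000, 0,0,0,0, -0.109, -0.006, 0,0,0,0, -0.117, -0.012, 0,0,0,0, -0.124, -0.020, 0,0,0,0, -0.131, -0.028, 0,0,0,0, -0.137, -0.037, 0,0,0,0, -0.141, -0.046, 0,0,0,0, -0.145, -0.056, 0,0,0,0, -0.148, -0.066, 0,0,0,0, -0.149, -0.076, 0,0,0,0, -0.150, -0.087, 0,0,0,0, 
0.001, -0.010, 0,0,0,0, 0.002, -0.021, 0,0,0,0, 0.005, -0.031, 0,0,0,0, 0.009, -0.041, 0,0,0,0, 0.013, -0.050, 0,0,0,0, 0.019, -0.059, 0,0,0,0, 0.026, -0.067, 0,0,0,0, 0.033, -0.074, 0,0,0,0, 0.041, -0.081, 0,0,0,0, 0.050, -0.087, 0,0,0,0, 0.059, -0.091, 0,0,0,0, 0.069, -0.095, 0,0,0,0, 0.079, -0.098, 0,0,0,0, 0.090, -0.099, 0,0,0,0, 0.100, -0.100, 0,0,0,0, 0.110, -0.099, 0,0,0,0, 0.121, -0.098, 0,0,0,0, 0.131, -0.095, 0,0,0,0, 0.141, -0.091, 0,0,0,0, 0.150, -0.087, 0,0,0,0, 
0.007, 0.005, 0,0,0,0, 0.014, 0.010, 0,0,0,0, 0.021, 0.016, 0,0,0,0, 0.027, 0.022, 0,0,0,0, 0.032, 0.029, 0,0,0,0, 0.037, 0.037, 0,0,0,0, 0.041, 0.044, 0,0,0,0, 0.044, 0.052, 0,0,0,0, 0.047, 0.061, 0,0,0,0, 0.048, 0.069, 0,0,0,0, 0.050, 0.078, 0,0,0,0, 0.050, 0.087, 0,0,0,0, 0.050, 0.095, 0,0,0,0, 0.048, 0.104, 0,0,0,0, 0.047, 0.112, 0,0,0,0, 0.044, 0.121, 0,0,0,0, 0.041, 0.129, 0,0,0,0, 0.037, 0.137, 0,0,0,0,
```

Request:
apply_moves:
  rows: [0.034,0.113,0,0,0,0,0.034,0.113,0.06,0,0,0,0.034,0.113,0.09,0,0,0,0.034,0.113,0.12,0,0,0,0.034,0.113,0.14,0,0,0,0.034,0.113,0.16,0,0,0,0.034,0.113,0.171,0,0,0,0.034,0.113,0.171,0,0,0]

```text
t: 3.4
tool_pos: [0.5508, -0.1789, 0.3375]
tool_rot: [-3.035, -0.81, 0.001]
contact_force: [-0.1, 0.6, -0.6]
opening: 0.0
grip_force: 0.0
```

Request:
apply_moves:
  rows: [-0.009,0.005,0,0,0,0,-0.019,0.009,0,0,0,0,-0.029,0.011,0,0,0,0,-0.04,0.013,0,0,0,0,-0.05,0.013,0,0,0,0,-0.06,0.013,0,0,0,0]

```text
t: 4.0
tool_pos: [0.5235, -0.204, 0.3384]
tool_rot: [-3.035, -0.809, -0.001]
contact_force: [2.6, 4.2, 0.5]
opening: 0.0003
grip_force: 2.0
```

```bash
python3 - <<'E'
from h import *
p,d=ctrl.get_image("wrist");q,_=ctrl.get_image("scene");cv2.imwrite("pics/w2.png",np.hstack([cv2.resize(p,(427,320)),q[100:420,300:620]]))
o=ctrl.get_obs();print(o["tool_pos"],o["contact_force"],o["t"])
E
```

```text
[ 0.52317563 -0.2045995   0.33826001] [0.99056111 0.83619487 0.78211132] 4.1
```

View pics/w2.png

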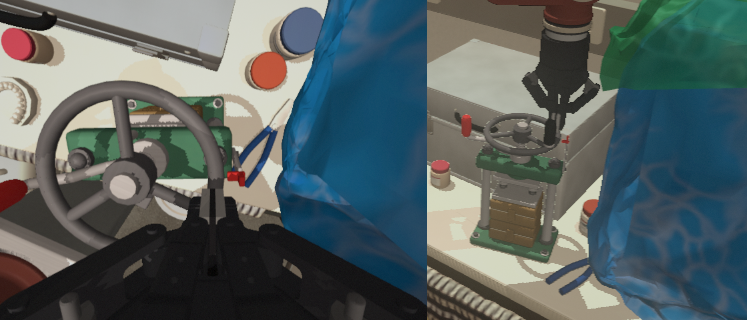

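The grip has moved off the pointer with a gentle push of about 5 N. The pointer shows at about (354,265) in the full wrist view, and nothing else is touched. Continuing the turn.

Request:
apply_moves:
  rows: [-0.011,-0.002,0,0,0,0,-0.021,-0.004,0,0,0,0,-0.031,-0.008,0,0,0,0,-0.04,-0.013,0,0,0,0,-0.049,-0.019,0,0,0,0,-0.057,-0.025,0,0,0,0,-0.064,-0.033,0,0,0,0,-0.071,-0.041,0,0,0,0,-0.077,-0.05,0,0,0,0,-0.081,-0.059,0,0,0,0,-0.085,-0.069,0,0,0,0,-0.088,-0.079,0,0,0,0,-0.089,-0.089,0,0,0,0,-0.09,-0.1,0,0,0,0]

```text
t: 5.5
tool_pos: [0.447, -0.1787, 0.3382]
tool_rot: [3.035, 0.809, 0.001]
contact_force: [3.7, -2.5, -0.2]
opening: -0.0003
grip_force: 2.0
```

```bash
cat >> h.py <<'E'
def look(n,tag,c=(.4995,-.1495)):
    o=ctrl.get_obs();p,d=ctrl.get_image(n);cv2.imwrite(f"pics/{tag}.png",p)
    P=wcloud(d,o["tool_pos"],o["tool_rot"]) if n=="wrist" else cloud(n,d)
    dd=np.hypot(P[...,0]-c[0],P[...,1]-c[1]);ang=np.degrees(np.arctan2(P[...,1]-c[1],P[...,0]-c[0]))
    h=cv2.cvtColor(p,cv2.COLOR_BGR2HSV);rd=((h[...,0]<8)|(h[...,0]>172))&(h[...,1]>140)&(h[...,2]>80)&(d>0)
    s=rd&(dd<.09)&(dd>.06)&(abs(ang+60)<25)&(P[...,2]>.235)
    print(n,"pointer",s.sum(),P[s].mean(0),np.degrees(np.arctan2(*(P[s].mean(0)[:2]-c)[::-1])),"rng",ang[s].min(),ang[s].max())
    k=rd&(abs(dd-.1)<.02)&(P[...,2]>.21)&(P[...,2]<.28)
    if k.sum()>9:
        q=circ(P[k],P[k].mean(0)[:2],.0095);print(n,"knob",k.sum(),q,np.degrees(np.arctan2(*(q-c)[::-1])))
    g=(P[...,2]>.262)&(P[...,2]<.305)&(dd>.045)&(dd<.08)&(p.max(2)<90)&(d>0)
    if g.sum()>9:
        q=circ(P[g],P[g].mean(0)[:2],.010);print(n,"grip",g.sum(),q,np.degrees(np.arctan2(*(q-c)[::-1])),np.hypot(*(q-c)))
    return p,d,P
E
python3 - <<'E'
from h import *
np.set_printoptions(precision=4,suppress=True,linewidth=150)
o=ctrl.get_obs();print(o["tool_pos"],o["contact_force"],o["t"])
look("scene","s3");
E
```

```text
[ 0.447  -0.1787  0.3382] [ 3.6503 -2.5189 -0.1554] 5.5
scene pointer 24 [ 0.5387 -0.2162  0.2471] -59.53368366729482 rng -61.96018950845652 -57.50007710309928
scene knob 186 [ 0.4321 -0.0837] 135.68704653932335
scene grip 419 [ 0.4419 -0.1732] -157.60942986050998 0.0623086547463812
```

```bash
python3 - <<'E'
from h import *
I=cv2.imread("pics/s3.png");x0,x1,y0,y1=328,350,205,245
h=cv2.cvtColor(I,cv2.COLOR_BGR2HSV)[y0:y1,x0:x1]
m=((h[...,0]<8)|(h[...,0]>172))&(h[...,1]>150)&(h[...,2]>90)
v,u=np.nonzero(m);print(u.mean()+x0,v.mean()+y0,len(u))
cv2.imwrite("pics/s3c.png",cv2.resize(I[130:290,300:500],(800,640)[:2],interpolation=2)[:600])
E
```

```text
338.94797687861274 225.01156069364163 173
```

View pics/s3c.png

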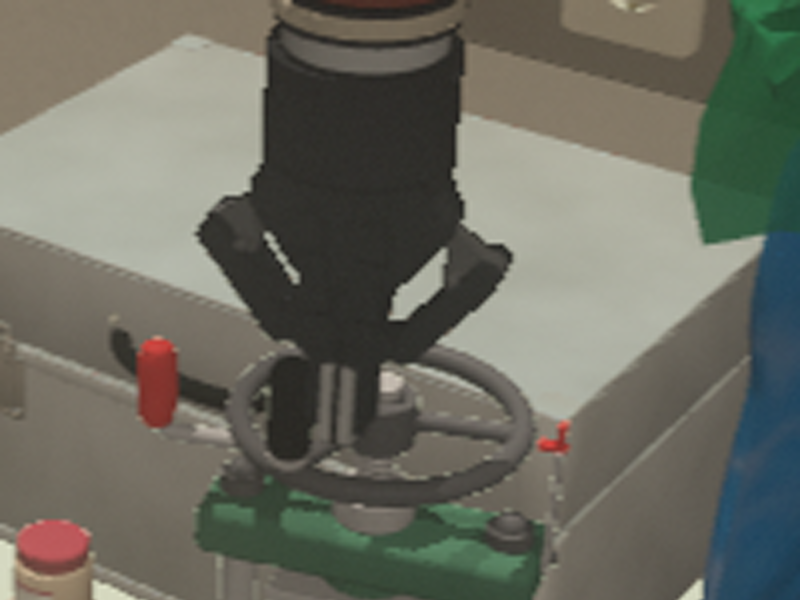

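The knob has not moved (338.9,225.0 as before); the shifted fit was noise. The grip is being pushed round against the fingers, and the red pointer is visible at the right. Continuing.

Request:
apply_moves:
  rows: [0.001,-0.01,0,0,0,0,0.002,-0.021,0,0,0,0,0.005,-0.031,0,0,0,0,0.009,-0.041,0,0,0,0,0.013,-0.05,0,0,0,0,0.019,-0.059,0,0,0,0,0.026,-0.067,0,0,0,0,0.033,-0.074,0,0,0,0,0.041,-0.081,0,0,0,0,0.05,-0.087,0,0,0,0,0.059,-0.091,0,0,0,0,0.069,-0.095,0,0,0,0,0.079,-0.098,0,0,0,0,0.09,-0.099,0,0,0,0,0.1,-0.1,0,0,0,0,0.11,-0.099,0,0,0,0,0.121,-0.098,0,0,0,0,0.131,-0.095,0,0,0,0,0.141,-0.091,0,0,0,0,0.15,-0.087,0,0,0,0]

```text
t: 7.55
tool_pos: [0.4994, -0.0886, 0.3381]
tool_rot: [-3.035, -0.809, 0.002]
contact_force: [-3.7, -1.9, 0.1]
opening: 0.0002
grip_force: 1.7
```

```bash
python3 - <<'E'
from h import *
np.set_printoptions(precision=4,suppress=True,linewidth=150)
o=ctrl.get_obs();print(o["tool_pos"],o["contact_force"],o["t"])
p,d,P=look("scene","s4");q,d2,P2=look("wrist","w4");q2,_,_=look("top","t4")
cv2.imwrite("pics/m4.png",np.hstack([cv2.resize(p[130:290,300:500],(400,320)),cv2.resize(q,(400,320))]))
E
```

```text
[ 0.4994 -0.0886  0.3381] [-3.6668 -1.8596  0.0599] 7.55
scene pointer 23 [ 0.5391 -0.2161  0.247 ] -59.25850701402453 rng -61.36280418596719 -56.128835935095225
scene knob 185 [ 0.4318 -0.0839] 135.93189419475414
scene grip 283 [ 0.5054 -0.0925] 84.12307937758162 0.05729402034939088
wrist pointer 584 [ 0.5414 -0.2134  0.2486] -56.74742766253053 rng -60.04956611564952 -53.9975541336002
wrist knob 162 [ 0.4534 -0.0786] 122.99917176888171
wrist grip 5762 [ 0.5181 -0.0853] 73.87467935719131 0.06686959125423335h.py:32: RuntimeWarning: Mean of empty slice.
  print(n,"pointer",s.sum(),P[s].mean(0),np.degrees(np.arctan2(*(P[s].mean(0)[:2]-c)[::-1])),"rng",ang[s].min(),ang[s].max())
  ret = um.true_divide(
Traceback (most recent call last):
  File "h.py", line 32, in look
    print(n,"pointer",s.sum(),P[s].mean(0),np.degrees(np.arctan2(*(P[s].mean(0)[:2]-c)[::-1])),"rng",ang[s].min(),ang[s].max())
                                                                                                     ~~~~~~~~~~^^
ValueError: zero-size array to reduction operation minimum which has no identity
```

Still in contact and pushing gently at 4 N. The pointer lies at about -59.5° from the axis. Continuing.

Request:
apply_moves:
  rows: [0.007,0.005,0,0,0,0,0.014,0.01,0,0,0,0,0.021,0.016,0,0,0,0,0.027,0.022,0,0,0,0,0.032,0.029,0,0,0,0,0.037,0.037,0,0,0,0,0.041,0.044,0,0,0,0,0.044,0.052,0,0,0,0,0.047,0.061,0,0,0,0,0.048,0.069,0,0,0,0,0.05,0.078,0,0,0,0,0.05,0.087,0,0,0,0,0.05,0.095,0,0,0,0,0.048,0.104,0,0,0,0,0.047,0.112,0,0,0,0,0.044,0.121,0,0,0,0,0.041,0.129,0,0,0,0,0.037,0.137,0,0,0,0]

```text
t: 9.5
tool_pos: [0.5599, -0.1485, 0.3379]
tool_rot: [-3.034, -0.811, -0.002]
contact_force: [-1.3, 4.0, -0.6]
opening: -0.0001
grip_force: 1.8
```

```bash
python3 - <<'E'
from h import *
np.set_printoptions(precision=4,suppress=True,linewidth=150)
o=ctrl.get_obs();print(o["tool_pos"],o["contact_force"],o["t"])
p,d,P=look("scene","s5");q,d2,P2=look("wrist","w5")
cv2.imwrite("pics/m5.png",np.hstack([cv2.resize(p[130:290,300:500],(400,320)),cv2.resize(q,(400,320))]))
E
```

```text
[ 0.5599 -0.1485  0.3379] [-1.2705  3.9924 -0.5801] 9.5
scene pointer 32 [ 0.5403 -0.2128  0.3213] -57.18135523347184 rng -63.56682085867728 -42.74382690697873
scene knob 187 [ 0.4321 -0.0839] 135.7915713221353
scene grip 321 [ 0.5545 -0.1657] -16.395507984512644 0.05733772694102638h.py:32: RuntimeWarning: Mean of empty slice.
  print(n,"pointer",s.sum(),P[s].mean(0),np.degrees(np.arctan2(*(P[s].mean(0)[:2]-c)[::-1])),"rng",ang[s].min(),ang[s].max())
  ret = um.true_divide(
Traceback (most recent call last):
  File "h.py", line 32, in look
    print(n,"pointer",s.sum(),P[s].mean(0),np.degrees(np.arctan2(*(P[s].mean(0)[:2]-c)[::-1])),"rng",ang[s].min(),ang[s].max())
                                                                                                     ~~~~~~~~~~^^
ValueError: zero-size array to reduction operation minimum which has no identity
```

Request:
apply_moves:
  rows: [-0.005,0.007,0,0,0,0,-0.01,0.014,0,0,0,0,-0.016,0.021,0,0,0,0,-0.022,0.027,0,0,0,0,-0.029,0.032,0,0,0,0,-0.035,0.036,0,0,0,0,-0.04,0.038,0,0,0,0,-0.043,0.04,0,0,0,0,-0.043,0.04,0,0,0,0]

```text
t: 10.5
tool_pos: [0.5489, -0.1832, 0.3382]
tool_rot: [3.035, 0.809, 0.0]
contact_force: [1.5, 2.5, -1.1]
opening: 0.0002
grip_force: 1.0
```

Request:
apply_moves:
  rows: [0.02,0,0,0,0,0,0.025,0,-0.04,0,0,0,0.02,0,-0.1,0,0,0,-0.028,-0.116,-0.17,0,0,0,-0.028,-0.116,-0.17,0,0,0,-0.028,-0.116,-0.17,0,0,0,-0.028,-0.116,-0.17,0,0,0]

```text
t: 11.2
tool_pos: [0.5001, -0.1307, 0.4415]
tool_rot: [3.032, 0.809, 0.003]
contact_force: [-0.4, 0.4, 0.0]
opening: 0.0002
grip_force: 0.0
```

```bash
sed -i 's/ang\[s\].min(),ang\[s\].max()/s.any() and (ang[s].min(),ang[s].max())/' h.py; cat > m.py <<'E'
from h import *
import sys
np.set_printoptions(precision=4,suppress=True,linewidth=150)
# wrist: rays onto known heights; all relative to rim centre seen by the same camera
def wr(tag,dz):
    o=ctrl.get_obs();p,d=ctrl.get_image("wrist");cv2.imwrite(f"pics/{tag}.png",p);P=wcloud(d,o["tool_pos"],o["tool_rot"])
    c=np.array([.5031,-.1478]);dd=np.hypot(P[...,0]-c[0],P[...,1]-c[1]);ang=np.degrees(np.arctan2(P[...,1]-c[1],P[...,0]-c[0]))
    s=(abs(P[...,2]-.246+dz)<.007)&(dd>.05)&(dd<.075)&(abs(ang+60)>30);cc=circ(P[s],c)
    print("t",o["t"],"rim",s.sum(),cc)
    c=cc[:2];A=lambda q:np.degrees(np.arctan2(q[1]-c[1],q[0]-c[0]))
    T=np.eye(4);T[:3,:3]=Ro.from_rotvec(o["tool_rot"]).as_matrix();T[:3,3]=o["tool_pos"];m=ctrl.camera_model("wrist");M=T@m["tool_from_camera"]
    def onz(u,v,z):
        r=M[:3,:3]@np.linalg.inv(m["mtx"])@[u,v,1.];return M[:3,3]+r*(z-M[2,3])/r[2]
    g=(P[...,2]>.27)&(P[...,2]<.31)&(dd>.04)&(dd<.09)&(p.max(2)<90)
    top=g&(P[...,2]>.295-dz-.006);v,u=np.nonzero(top);q=onz(u.mean(),v.mean(),.295-dz)
    print("grip top",top.sum(),q,A(q),np.hypot(*(q[:2]-c)),"fit",(f:=circ(P[g],q[:2],.01)),A(f))
    h=cv2.cvtColor(p,cv2.COLOR_BGR2HSV);rd=((h[...,0]<8)|(h[...,0]>172))&(h[...,1]>140)&(h[...,2]>80)
    b=rd&(dd<.092)&(dd>.062)&(abs(ang+60)<30)&(P[...,2]>.235)
    if b.any():
        v,u=np.nonzero(b);q=onz(u.mean(),v.mean(),.253);print("pointer",b.sum(),q,A(q),"rng",A(P[b].mean(0)))
        i=np.argsort(dd[b]);print(" inner/outer ang",A(P[b][i[:len(i)//4]].mean(0)),A(P[b][i[-len(i)//4:]].mean(0)),dd[b].min(),dd[b].max())
    k=rd&(abs(dd-.1)<.022)&(P[...,2]>.21)&(P[...,2]<.28)&(ang>40)&(ang<160)
    if k.any(): f=circ(P[k],P[k].mean(0)[:2],.0095);print("knob",k.sum(),f,A(f))
    x0,x1,y0,y1=180,520,140,340
    cv2.imwrite(f"pics/{tag}c.png",cv2.resize(p[y0:y1,x0:x1],(680,400)))
if __name__=="__main__": wr(sys.argv[1],float(sys.argv[2]))
E
python3 m.py w6 .0075
```

```text
t 11.2 rim 5470 [ 0.5032 -0.1477  0.0609]
grip top 603 [ 0.5369 -0.1977  0.2875] -55.984033469706496 0.06030673773262175 fit [ 0.536  -0.2022] -58.97996802273456
pointer 48 [ 0.5442 -0.215   0.253 ] -58.66572648940813 rng -57.330645557795926
 inner/outer ang -53.31282533462497 -59.22311458806958 0.06812646552296549 0.08140420715262481
knob 742 [ 0.4382 -0.0702] 129.95114014578317
```

View pics/w6c.png

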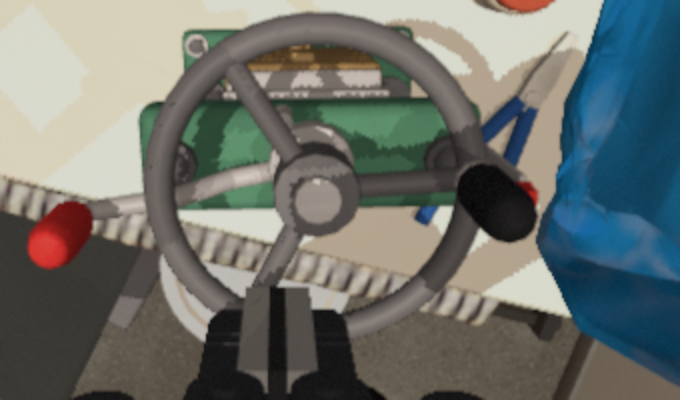

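The wheel is back near the pointer, with the grip just short of it (about 498,200 in the crop; red pointer tip at 528,193). I'll pin down the press yaw and remaining angle from the crosshead and the same fits on the start picture.

```bash
python3 - <<'E'
from h import *
np.set_printoptions(precision=4,suppress=True,linewidth=150)
z=np.load("pics/w1.npz");o=ctrl.get_obs();p,d=ctrl.get_image("wrist")
pt,dt=ctrl.get_image("top");ps,ds=ctrl.get_image("scene")
V={"w1":(cv2.imread("pics/w1.png"),wcloud(z["d"],z["p"],z["r"]),0,(.5032,-.1477)),"w6":(p,wcloud(d,o["tool_pos"],o["tool_rot"]),.0075,(.5032,-.1477)),
 "t0":(cv2.imread("pics/top0.png"),cloud("top",np.load("pics/top0.npy")),0,(.4994,-.1489)),
 "s0":(cv2.imread("pics/scene0.png"),cloud("scene",np.load("pics/scene0.npy")),0,(.4976,-.1512)),"s6":(ps,cloud("scene",ds),.0075,(.4976,-.1512)),
 "s4":(cv2.imread("pics/s4.png"),None,0,0)}
for n,(I,P,dz,c) in V.items():
    if P is None: continue
    h=cv2.cvtColor(I,cv2.COLOR_BGR2HSV);gr=(h[...,0]>55)&(h[...,0]<95)&(h[...,1]>60)
    s=gr&(abs(P[...,2]-.187)<.008)&(np.hypot(P[...,0]-c[0],P[...,1]-c[1])<.11)
    r=cv2.minAreaRect(P[s][:,:2].astype(np.float32)*1000);A=lambda q:np.degrees(np.arctan2(q[1]-c[1],q[0]-c[0]))
    dd=np.hypot(P[...,0]-c[0],P[...,1]-c[1]);ang=np.degrees(np.arctan2(P[...,1]-c[1],P[...,0]-c[0]))
    out=[]
    for a,b in((.262,.274),(.274,.284),(.284,.298)):
        g=(P[...,2]>a-dz)&(P[...,2]<b-dz)&(dd>.045)&(dd<.08)&(abs(ang+60)<25)&(I.max(2)<95)
        if g.sum()>15: f=circ(P[g],np.array(c)+[.031,-.054],.01);out.append((g.sum(),round(A(f),1),round(np.hypot(*(f-c)),4)))
    print(n,"crosshead",s.sum(),r,"grip",out)
E
```

```text
w1 crosshead 3780 ((499.1962585449219, -141.92422485351562), (48.785491943359375, 140.65597534179688), 30.655275344848633) grip [(np.int64(184), np.float64(-62.3), np.float64(0.0623)), (np.int64(176), np.float64(-62.3), np.float64(0.0623)), (np.int64(738), np.float64(-63.6), np.float64(0.0636))]
w6 crosshead 3776 ((502.31280517578125, -146.85699462890625), (48.998687744140625, 152.29869079589844), 30.306293487548828) grip [(np.int64(169), np.float64(-57.9), np.float64(0.0622)), (np.int64(159), np.float64(-57.9), np.float64(0.0622)), (np.int64(706), np.float64(-59.3), np.float64(0.064))]
t0 crosshead 846 ((497.7314453125, -146.46331787109375), (49.2705192565918, 148.94439697265625), 30.24297523498535) grip [(np.int64(20), np.float64(-60.6), np.float64(0.0632)), (np.int64(19), np.float64(-60.4), np.float64(0.0632)), (np.int64(84), np.float64(-60.2), np.float64(0.0668))]
s0 crosshead 739 ((498.5724792480469, -152.1969757080078), (49.3325080871582, 150.10263061523438), 31.50459861755371) grip [(np.int64(70), np.float64(-56.2), np.float64(0.061)), (np.int64(60), np.float64(-56.0), np.float64(0.0606)), (np.int64(93), np.float64(-55.0), np.float64(0.0603))]
s6 crosshead 634 ((495.595458984375, -154.7335205078125), (48.394351959228516, 149.1793212890625), 33.48942184448242) grip [(np.int64(72), np.float64(-66.2), np.float64(0.0647)), (np.int64(56), np.float64(-51.9), np.float64(0.0615)), (np.int64(90), np.float64(-64.1), np.float64(0.0666))]
```

The press yaw is 30.3°, so the pointer is at -59.7°. The wrist view puts the grip at -57.9°, so about 2 mm of push remains. I'll go down to the same contact and push 2 mm further.

Request:
apply_moves:
  rows: [0.05,0.116,0,0,0,0,0.053,0.116,0.06,0,0,0,0.053,0.116,0.12,0,0,0,0.053,0.116,0.15,0,0,0,0.053,0.116,0.17,0,0,0,0.046,0.116,0.17,0,0,0,0.038,0.116,0.17,0,0,0,0.032,0.116,0.17,0,0,0,0.028,0.116,0.17,0,0,0,0.026,0.116,0.17,0,0,0,0.0245,0.116,0.17,0,0,0,0.0245,0.116,0.17,0,0,0]

```text
t: 12.6
tool_pos: [0.5476, -0.1836, 0.3392]
tool_rot: [3.034, 0.81, 0.004]
contact_force: [2.9, 2.1, 1.7]
opening: 0.0001
grip_force: 1.6
```

Request:
apply_moves:
  rows: [0.02,0,0,0,0,0,0.025,0,-0.04,0,0,0,0.02,0,-0.1,0,0,0,-0.025,-0.116,-0.17,0,0,0,-0.025,-0.116,-0.17,0,0,0,-0.025,-0.116,-0.17,0,0,0,-0.025,-0.116,-0.17,0,0,0]

```text
t: 13.3
tool_pos: [0.4996, -0.1305, 0.4401]
tool_rot: [3.035, 0.81, -0.0]
contact_force: [-0.0, -0.0, -0.6]
opening: -0.0001
grip_force: 0.0
```

```bash
python3 m.py w7 .008; python3 - <<'E'
from h import *
o=ctrl.get_obs();print(o["tool_pos"],o["contact_force"])
I,d=ctrl.get_image("wrist");P=wcloud(d,o["tool_pos"],o["tool_rot"]);c=np.array((.5032,-.1477));dz=.008
dd=np.hypot(P[...,0]-c[0],P[...,1]-c[1]);ang=np.degrees(np.arctan2(P[...,1]-c[1],P[...,0]-c[0]))
for a,b in((.262,.274),(.274,.284)):
    g=(P[...,2]>a-dz)&(P[...,2]<b-dz)&(dd>.045)&(dd<.08)&(abs(ang+60)<25)&(I.max(2)<95);f=circ(P[g],c+[.031,-.054],.01);print(g.sum(),f,np.degrees(np.arctan2(*(f-c)[::-1])))
s,_=ctrl.get_image("scene");cv2.imwrite("pics/m7.png",np.hstack([cv2.resize(I[180:300,360:520],(440,330),interpolation=2),cv2.resize(s[205:265,400:465],(357,330),interpolation=2)]))
E
```

```text
t 13.3 rim 5543 [ 0.5032 -0.1477  0.0609]
grip top 629 [ 0.536  -0.1983  0.287 ] -57.06545860310198 0.06029278231731678 fit [ 0.535  -0.2028] -59.98445730987412
pointer 59 [ 0.5439 -0.2148  0.253 ] -58.78930432377202 rng -57.791038908548195
 inner/outer ang -54.5432638420071 -59.35358546797229 0.06708398696701942 0.08191863002935654
knob 758 [ 0.4382 -0.0703] 130.0153542837683
[ 0.4997028  -0.13078282  0.43892682] [-0.57908502  0.15386154 -1.09381228]
172 [ 0.53540797 -0.20093222] -58.82411521774024
159 [ 0.53542736 -0.20093252] -58.80897483636124
```

View pics/m7.png

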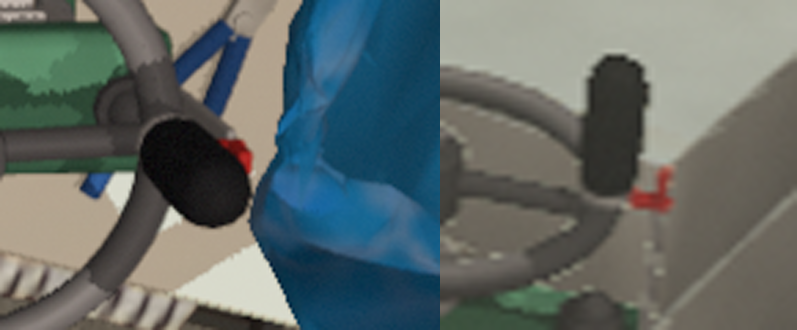

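The grip now covers the pointer bearing, measured at -58.8° against -59.7°. I'll make a last 1.3 mm nudge.

Request:
apply_moves:
  rows: [0.05,0.116,0,0,0,0,0.053,0.116,0.06,0,0,0,0.053,0.116,0.12,0,0,0,0.053,0.116,0.15,0,0,0,0.053,0.116,0.17,0,0,0,0.046,0.116,0.17,0,0,0,0.038,0.116,0.17,0,0,0,0.032,0.116,0.17,0,0,0,0.027,0.116,0.17,0,0,0,0.025,0.116,0.17,0,0,0,0.0228,0.116,0.17,0,0,0,0.0228,0.116,0.17,0,0,0]

```text
t: 14.65
tool_pos: [0.5464, -0.1843, 0.3392]
tool_rot: [3.034, 0.81, 0.004]
contact_force: [2.7, 2.4, 2.0]
opening: 0.0001
grip_force: 1.6
```

Request:
apply_moves:
  rows: [0.02,0,0,0,0,0,0.025,0,-0.04,0,0,0,0.02,0,-0.1,0,0,0,-0.025,-0.116,-0.17,0,0,0,-0.025,-0.116,-0.17,0,0,0,-0.025,-0.116,-0.17,0,0,0,-0.025,-0.116,-0.17,0,0,0]

```text
t: 15.35
tool_pos: [0.4984, -0.1311, 0.4401]
tool_rot: [3.035, 0.81, -0.0]
contact_force: [-0.1, -1.6, -0.1]
opening: 0.0
grip_force: 0.0
```

```bash
cat > g.py <<'E'
from h import *
np.set_printoptions(precision=4,suppress=True)
o=ctrl.get_obs();print(o["t"],o["tool_pos"],o["contact_force"])
I,d=ctrl.get_image("wrist");P=wcloud(d,o["tool_pos"],o["tool_rot"]);c=np.array((.5032,-.1477));dz=.008
dd=np.hypot(P[...,0]-c[0],P[...,1]-c[1]);ang=np.degrees(np.arctan2(P[...,1]-c[1],P[...,0]-c[0]))
for a,b in((.262,.274),(.274,.284)):
    g=(P[...,2]>a-dz)&(P[...,2]<b-dz)&(dd>.045)&(dd<.08)&(abs(ang+60)<25)&(I.max(2)<95)
    if g.sum()>9:f=circ(P[g],c+[.031,-.054],.01);print("grip",g.sum(),f,np.degrees(np.arctan2(*(f-c)[::-1])))
for n in("scene","top"):
    p,d=ctrl.get_image(n);cv2.imwrite(f"pics/{n}_now.png",p)
E
python3 g.py
```

```text
15.35 [ 0.4984 -0.1311  0.4401] [-0.1185 -1.6112 -0.138 ]
grip 178 [ 0.5343 -0.2016] -60.04624261203166
grip 149 [ 0.5342 -0.2016] -60.0611984859008
```

The grip is now at -60.05° against the pointer's -59.7°, so it stands at the pointer. Now for the lock knob: swing over behind it, turn the tool 20° and descend beside it.

Request:
apply_moves:
  rows: [-0.06,-0.07,0,0,0,0.1,-0.097,-0.117,0,0,0,0.222,-0.097,-0.117,0.03,0,0,0.222,-0.097,-0.117,0.09,0,0,0.222,-0.097,-0.117,0.14,0,0,0.222,-0.097,-0.117,0.175,0,0,0.222,-0.097,-0.117,0.204,0,0,0.222,-0.097,-0.117,0.204,0,0,0.222]

```text
t: 16.3
tool_pos: [0.4118, -0.0994, 0.3132]
tool_rot: [-3.126, -0.27, 0.012]
contact_force: [-0.3, -0.5, -0.5]
opening: 0.0001
grip_force: 0.0
```

```bash
python3 - <<'E'
from h import *
np.set_printoptions(precision=4,suppress=True)
o=ctrl.get_obs();R=Ro.from_rotvec(o["tool_rot"]).as_matrix();T=o["tool_pos"];print(o["t"],T,o["contact_force"],np.degrees(np.arctan2(R[1,0],R[0,0])))
c=np.array([.4995,-.1495]);b=T[:2]-c;a0=np.degrees(np.arctan2(b[1],b[0]));print(np.hypot(*b),a0)
for a in np.r_[a0-4:90:-4]:
    w=np.r_[c+.1*np.array([np.cos(np.radians(a)),np.sin(np.radians(a))]),T[2]];print("%.3f, %.3f, 0, 0, 0, 0,"%tuple((R.T@(w-T)/.6)[:2]),end=" ")
I=cv2.imread("pics/scene_now.png")
p,_=ctrl.get_image("scene");h=cv2.cvtColor(p,cv2.COLOR_BGR2HSV)[205:245,328:350];m=((h[...,0]<8)|(h[...,0]>172))&(h[...,1]>150)&(h[...,2]>90);v,u=np.nonzero(m);print("knob px",u.mean()+328,v.mean()+205,len(u))
E
```

```text
16.3 [ 0.4118 -0.0994  0.3132] [-0.3422 -0.5214 -0.5375] 9.857499404229726
0.10104023901350842 150.2436979028652
0.009, -0.008, 0, 0, 0, 0, 0.017, -0.016, 0, 0, 0, 0, 0.026, -0.023, 0, 0, 0, 0, 0.036, -0.030, 0, 0, 0, 0, 0.045, -0.036, 0, 0, 0, 0, 0.056, -0.042, 0, 0, 0, 0, 0.066, -0.047, 0, 0, 0, 0, 0.077, -0.051, 0, 0, 0, 0, 0.088, -0.054, 0, 0, 0, 0, 0.100, -0.057, 0, 0, 0, 0, 0.111, -0.058, 0, 0, 0, 0, 0.123, -0.059, 0, 0, 0, 0, 0.134, -0.059, 0, 0, 0, 0, 0.146, -0.058, 0, 0, 0, 0, 0.158, -0.057, 0, 0, 0, 0, knob px nan nan 0<stdin>:8: RuntimeWarning: Mean of empty slice.
  ret = ret.dtype.type(ret / rcount)
```

Request:
apply_moves:
  rows: [0.009,-0.008,-0.004,0,0,0,0.017,-0.016,-0.004,0,0,0,0.026,-0.023,-0.004,0,0,0,0.036,-0.03,-0.004,0,0,0,0.045,-0.036,-0.004,0,0,0,0.056,-0.042,-0.004,0,0,0,0.066,-0.047,-0.004,0,0,0,0.077,-0.051,-0.004,0,0,0,0.088,-0.054,-0.004,0,0,0,0.1,-0.057,-0.004,0,0,0]

```text
t: 17.35
tool_pos: [0.4665, -0.0553, 0.3198]
tool_rot: [-3.13, -0.271, 0.001]
contact_force: [-0.7, -1.8, -0.4]
opening: -0.0001
grip_force: 0.8
```

```bash
cat > k.py <<'E'
from h import *
np.set_printoptions(precision=4,suppress=True)
o=ctrl.get_obs();T=o["tool_pos"];c=np.array([.4995,-.1495]);b=T[:2]-c
print(o["t"],T,o["contact_force"],"phi",np.degrees(np.arctan2(b[1],b[0])),np.hypot(*b))
for n in("scene","top"):
    p,d=ctrl.get_image(n);P=cloud(n,d);cv2.imwrite(f"pics/{n}_k.png",p)
    h=cv2.cvtColor(p,cv2.COLOR_BGR2HSV);m=((h[...,0]<8)|(h[...,0]>172))&(h[...,1]>150)&(h[...,2]>90)&(P[...,2]>.222)&(P[...,2]<.272)&(abs(np.hypot(P[...,0]-c[0],P[...,1]-c[1])-.1)<.025)
    if m.sum()>9:
        f=circ(P[m],P[m].mean(0)[:2]+(0.003 if n=="scene" else 0),.0095);v,u=np.nonzero(m);print(n,m.sum(),(u.mean(),v.mean()),f,np.degrees(np.arctan2(*(f-c)[::-1])),np.hypot(*(f-c)))
E
python3 k.py
```

```text
17.35 [ 0.4665 -0.0553  0.3198] [-0.7465 -1.7844 -0.3908] phi 109.28180578050248 0.09978567067661748
scene 93 (np.float64(366.80645161290323), np.float64(219.8279569892473)) [ 0.4878 -0.0495] 96.65598973195485 0.10066336165260652
```

Request:
apply_moves:
  rows: [0.0095,-0.0013,0,0,0,0,0.0182,-0.002,0,0,0,0,0.022,-0.002,0,0,0,0,0.0269,-0.0023,0,0,0,0]

```text
t: 17.85
tool_pos: [0.482, -0.0515, 0.3201]
tool_rot: [3.13, 0.27, -0.001]
contact_force: [-1.4, -2.0, 0.3]
opening: -0.0002
grip_force: 0.9
```

```bash
python3 k.py
```

```text
17.85 [ 0.482  -0.0515  0.3201] [-1.357  -1.9581  0.3406] phi 100.14518321716164 0.09951519897925859
scene 112 (np.float64(369.76785714285717), np.float64(216.19642857142858)) [ 0.5004 -0.0648] 89.36651679763675 0.08467917723981819
```

Request:
apply_moves:
  rows: [0.0035,0,0,0,0,0,0.007,0,0,0,0,0,0.0105,0.0004,0,0,0,0,0.0105,0.0004,0,0,0,0]

```text
t: 18.35
tool_pos: [0.4883, -0.0506, 0.3202]
tool_rot: [-3.13, -0.271, -0.001]
contact_force: [0.2, 0.1, -0.1]
opening: 0.0001
grip_force: 0.4
```

Request:
apply_moves:
  rows: [0.0035,0.0003,0,0,0,0,0.007,0.0007,0,0,0,0,0.007,0.0007,0,0,0,0]

```text
t: 18.65
tool_pos: [0.4925, -0.0503, 0.3201]
tool_rot: [-3.13, -0.271, -0.0]
contact_force: [-0.7, -1.0, -0.7]
opening: 0.0001
grip_force: 0.4
```

```bash
python3 k.py
```

```text
18.65 [ 0.4925 -0.0503  0.3201] [-0.7179 -1.0309 -0.6553] phi 94.0165454660925 0.09946994488948149
scene 117 (np.float64(373.21367521367523), np.float64(213.85470085470087)) [ 0.5109 -0.0655] 82.29716765516868 0.08473077148532085
```

Request:
apply_moves:
  rows: [0.0035,0.0005,0,0,0,0,0.007,0.001,0,0,0,0,0.007,0.001,0,0,0,0]

```text
t: 19.05
tool_pos: [0.4967, -0.0502, 0.3201]
tool_rot: [3.13, 0.271, 0.0]
contact_force: [-0.2, -0.7, -0.6]
opening: 0.0001
grip_force: 0.5
```

Request:
apply_moves:
  rows: [0.0035,0.0005,0,0,0,0,0.007,0.001,0,0,0,0,0.007,0.001,0,0,0,0]

```text
t: 19.35
tool_pos: [0.4996, -0.0502, 0.32]
tool_rot: [-3.13, -0.27, 0.009]
contact_force: [-8.5, -3.1, 3.8]
opening: -0.0002
grip_force: 4.6
```

```bash
python3 k.py
```

```text
19.35 [ 0.4996 -0.0502  0.32  ] [-8.5388 -3.1383  3.8207] phi 89.96868660349074 0.09928002914233425
scene 121 (np.float64(375.3471074380165), np.float64(213.08264462809916)) [ 0.5201 -0.0498] 78.32346268421517 0.10179503172587945
```

The force rose from about 1 to 9 N and the tool lags its command, so the stop is reached. I'll confirm with 1 mm more, then back off and rise.

Request:
apply_moves:
  rows: [0.0017,0.0003,0,0,0,0,0.0017,0.0003,0,0,0,0]

```text
t: 19.65
tool_pos: [0.4998, -0.0502, 0.32]
tool_rot: [-3.13, -0.27, 0.013]
contact_force: [-12.7, -1.7, 5.9]
opening: 0.0002
grip_force: 6.4
```

Request:
apply_moves:
  rows: [-0.02,0,0,0,0,0,-0.04,-0.01,0,0,0,0,-0.04,-0.01,-0.05,0,0,0,-0.04,-0.01,-0.12,0,0,0,-0.1,0.1,-0.2,0,0,-0.222,-0.1,0.1,-0.2,0,0,-0.222,-0.1,0.1,-0.2,0,0,-0.222,-0.1,0.1,-0.2,0,0,-0.222]

```text
t: 20.45
tool_pos: [0.4533, -0.1202, 0.4414]
tool_rot: [3.035, 0.807, 0.005]
contact_force: [0.3, -0.8, 0.3]
opening: 0.0
grip_force: 0.0
```

```bash
python3 k.py; python3 m.py w9 .008; python3 - <<'E'
import cv2,numpy as np
a=cv2.imread("pics/w9.png");b=cv2.imread("pics/scene_k.png")[150:390,240:480]
cv2.imwrite("pics/f.png",np.hstack([cv2.resize(a,(480,360)),cv2.resize(b,(320,360))]))
E
```

```text
20.45 [ 0.4533 -0.1202  0.4414] [ 0.2959 -0.7517  0.3025] phi 147.59775816098374 0.0547712622100216
scene 153 (np.float64(372.3137254901961), np.float64(210.05228758169935)) [ 0.5133 -0.0647] 80.77973219087687 0.0859530157340094
top 68 (np.float64(349.7647058823529), np.float64(193.97058823529412)) [ 0.5199 -0.0574] 77.52334776604714 0.0943696091514867
t 20.55 rim 7160 [ 0.5024 -0.1475  0.0608]
grip top 724 [ 0.5339 -0.1989  0.287 ] -58.49295312875925 0.06030519257210679 fit [ 0.5347 -0.2034] -59.95711172183773
knob 684 [ 0.5153 -0.0489] 82.5265869361816
```

View pics/f.png

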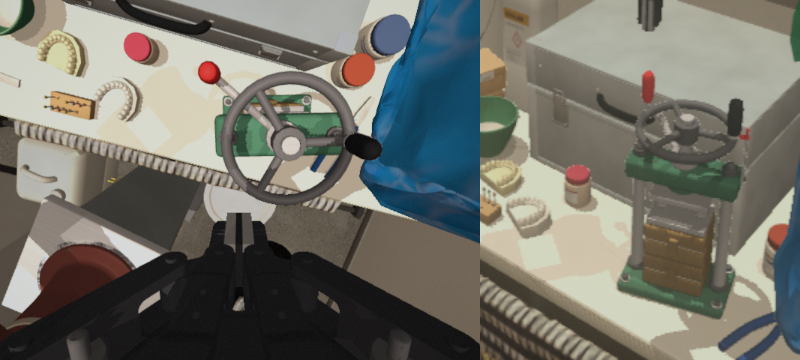

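The lever is at its stop: the knob is at about 80°, and the force rose to 13 N with no further travel. In the wrist picture the grip (363,147) stands at the pointer bearing and the bystanders are in place. The tool is clear, so I'm handing in.

```bash
python3 -c "
from station import ctrl
print(ctrl.finish_job())"
```

```text
the job is handed in; nothing more can be done
None
```

The wheel is turned one full turn clockwise, with the grip back at the red pointer to within about 1°, the lock lever is pushed against its stop, and the job is handed in.

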